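# Show the bearing ball to the inspection camera

## Robot

A 7-joint arm with a two-finger parallel gripper is mounted at the origin on a cart in front of the work surface, level with it; the furniture and walls round the work are solid. World frame = base frame: x ahead of the robot, y to its left, z up, the work surface at z = 0. Lengths are in m, angles in rad, forces in N, time in s.
With the tool pointing down it reaches from about 0.425 to 0.95 m from the base axis. Payload 4.7 kg.
Tool frame: the origin (TCP) lies between the finger pads; the fingertips stand 25 mm ahead of it and the grasp point (between the pads) lies 6 mm ahead of it; x points along the fingers, z is the direction in which the jaws open and shut, and the axes are right-handed (so a half turn about x gives the same grasp; the last joint's range is limited). The gripper opens to 85 mm and grips with 20 to 120 N. Pads are 22 mm wide; open, the fingers measure 114 mm over their backs; the gripper's body (76 mm by 85 mm) begins 54 mm behind the grasp point. The pads swing forward as they close: fully open they stand 13 mm farther back than shut.
Start: joints at [1.32, 0.469, -0.049, 1.532, 0.024, 1.141, -0.082], TCP at [0.149, -0.658, 0.256] pointing down, gripper open.
Joint ranges: [-2.59, 2.59], [-0.33, 1.99], [-1.39, 1.29], [0.1, 2.45], [-1.04, 4.18], [0.21, 1.99], [-2.66, 2.66]. Speed limits (rad/s): [2.57, 2.57, 3.14, 3.14, 3.14, 3.14, 3.14].

## Interface

Orientations are given as a 3x3 rotation matrix whose columns are the frame's x, y, z axes.
In Python, from rig import * gives the robot as it stands. Calls block until the motion is done:
- movep(position, orientation): joint-space move of the TCP to a pose.
- move_l(position, attitude=None, feed=0.15, until_force=None): straight line of the TCP; attitude=None keeps the orientation; feed is the mean speed in m/s. With until_force (N) it stops when the force on the tool has changed by that much, and returns True; else False.
- move_joints(angles): joint-space move.
- command_gripper(opening, newtons=None): finger opening in m; newtons is the grip in N (None keeps the last); returns when the fingers have stopped.
- sleep(seconds).
- inverse_kinematics(position, orientation): joint angles nearest the present ones, or None.
- sense(): the state.
- camera(name): name is "scene" or "top" or "wrist"; returns (picture, depth): 384x512x3 uint8, red, green, blue; 384x512 float32, m along the optical axis (not along the pixel's ray), 0 where there is no reading.
- camera_params(name): a dict with "K" (3x3 intrinsics, pixels), "position" and "rotation" of the camera in the world; the wrist camera has in their place "tool_from_camera" (4x4, takes a point from camera to tool coordinates, whose origin is the TCP and whose axes are the tool frame's). Camera axes: x right, y down, z forward; pixel columns grow to the right and rows downward; lengths in m; the calibration is good to about 2 mm. A picture is of the moment at which its call begins: read the wrist's pose just before it. camera_params takes no time and is no camera call.
A pose or a line that the arm cannot do raises Unreachable and nothing moves.
- finish_job(): hands the job in, once; it reports no verdict.
The state is a dict: "time_s": time; "joint_pos": joint angles; "qd": joint speeds; "joint_efforts": joint torques, N m; "position": TCP position; "tcp_rot": TCP orientation; "wrist_force": force on the tool from outside, world axes, zero at the start; "ft_torque": the same for the moment, N m; "finger_gap": finger opening in m.
Only numpy, scipy, OpenCV 4.12 (cv2) and the standard library are available. Lean on these libraries where they do the work, as an engineer would, in place of code of your own. Each camera call takes 0.05 s, during which the arm holds its last target. There are 200 camera calls.

## Task

First turn the focus knob of the upward-looking inspection camera until its pointer stands at the white index mark on the housing. Then pick the ball tray up by its upright fin, keeping it close to level all the way so that the loose steel ball stays in its pocket, and carry it over the camera so that the ball is centred above the lens, about 14 cm over the glass. Finish while still holding it there, level and still; leave the other parts on the bench alone.

Things in the scene. Friction and masses are not known exactly. Their poses are not given: they have to be found in the camera images.
- camera: The fixed inspection camera, a grey housing 76 x 156 mm in plan (long side along its y) and 40 mm high, origin at the centre of its underside on the worktop. Lens barrel (48 mm across, top at z = 66 mm) on top at y = +42 mm; focus knob on top at y = -42 mm; the white index mark lies on the housing top just in front (-x) of the knob. It is bolted down.
- lens (a point): Centre of the lens glass, on top of the barrel, 66 mm above the worktop; axes as the camera's. The camera looks straight up.
- focus (a joint): Angle of the focus knob in rad about the upward axis, anticlockwise seen from above positive; 0 when the pointer stands exactly at the index mark (towards the camera's -x). Starts anticlockwise of the mark, between 0.6 and 1.3. Range -2.2 to 2.2; it turns with a light friction of about 0.05 N m and stays where it is left.
- knob_grip (a point): Point on the knob's vertical axis at which to pinch it, 74 mm above the worktop, with the knob's axes, turning with it. The black knob is a disc 47 mm across with a bar grip on it: 44 mm long along its x, 14 mm thick along its y, from 49 to 85 mm above the worktop. The white pointer line marks its -x end.
- tray: The loose aluminium ball tray (about 0.36 kg without the ball), a plate 146 mm (x) by 56 mm (y) and 6 mm thick; origin at the centre of its underside, z up. Upright fin in the middle, pocket with the ball at its +x end, flat counterweight disc (38 mm across, 10 mm high) at its -x end. It balances close to the fin.
- tray_grip (a point): Grip point in the upper part of the tray's fin, 38 mm above the tray's underside, axes as the tray's. The fin is 32 mm long along x, 12 mm thick along y, and stands from 6 to 56 mm above the underside.
- pocket (a point): Where the ball's centre is when it rests in the middle of its pocket: x = +46 mm, 19 mm above the tray's underside, axes as the tray's. The pocket is a ring 52 mm outside and 44 mm inside, with a rim only 3.5 mm high and a 10 mm sight hole in its floor through which the camera sees the ball; the ball rolls off the hole if the tray leans some 20 degrees and over the rim at about 40.
- ball_center (a point): Centre of the loose steel ball, 28 mm in diameter, 90 g, lying in the tray's pocket.
- opening (a point): Fixed point on the worktop at its front edge, in the middle of the opening in the bench's steel frame. Frame uprights rise past the robot's reach between robot and worktop, at x = 0.27 to 0.32 m, y = -0.39 to -0.32, 0.09 to 0.15 and 0.47 to 0.53. All the work lies behind the opening y = -0.32 to 0.09: the arm must reach in through it; from the left it must first fold up behind the uprights.
- bearing: Bystander: dark ball bearing 52 mm across, 15 mm high, lying flat; origin at the centre of its underside.
- bracket_alu: Bystander: cast aluminium bracket 79 x 130 x 73 mm; origin at the centre of its underside.
- hex_sleeve: Bystander: upright steel hexagon sleeve 30 x 35 x 42 mm; origin at the centre of its underside.
- core_plug_2: Bystander: ring-shaped core plug 58 mm across, 20 mm high; origin at the centre of its underside.

How it is judged:
On the way, in this order (a step that is already met when the one before it is completed fails the run):
1. the focus knob stands at the index mark while the tray is still on the bench (value of joint focus between -0.14 and 0.14 rad and height (world z) of tray below 0.01 m), for 0.2 s.
2. the tray is lifted by the gripper with the ball in its pocket (height (world z) of tray above 0.04 m and contact force between tray and the fingers above 1 N and distance between ball_center and pocket below 0.016 m), for 0.2 s.
At the end, for the whole second after the job is handed in: Pointer within 8 degrees of the mark; the gripper alone holds the tray, still and level within 7 degrees; ball in its pocket (within 16 mm of its resting place), at most 20 mm sideways from the lens centre, its centre 110 to 170 mm above the glass (value of joint focus between -0.14 and 0.14 rad and distance between ball_center and pocket below 0.016 m and horizontal distance between ball_center and lens below 0.02 m and height (world z) of ball_center between 0.176 and 0.236 m and angle between tray's own z axis and vertical below 0.12 rad and linear speed of tray below 0.03 m/s and angular speed of tray below 0.15 rad/s and contact force between tray and the fingers above 1 N and contact force between tray and camera below 0.1 N); the arm keeps its last pose, push and grip.
It fails at once if the ball leaves its pocket (distance between ball_center and pocket above 0.022 m).
It fails at once if the tray is tipped more than 20 degrees (angle between tray's own z axis and vertical above 0.35 rad).
It fails at once if one of the bystanders is moved more than 30 mm (distance of any of bearing, bracket_alu, hex_sleeve, core_plug_2 from where it was at the start of the episode above 0.03 m).
It also fails if it takes over 72 s, if anything falls off the work surface, if the arm or the gripper's body presses on something with over 40 N, if the wrist force passes 120 N, or if a joint passes its speed limit or range.

## Working session

There is one attempt and no reset: what is moved stays moved. The work goes in short steps, each a Python script; the robot and the scene stay as the last script left them, time stands still between calls to the robot, and variables do not carry over. Pictures are saved under pics/ and viewed, on a budget of 10 in all, crops included, one or two more only if the job needs it, and the job is handed in when it is done.

```bash
ls; mkdir -p pics; python3 - <<'E'
from rig import *
import cv2,numpy as np
for n in("top","scene"):
    p,d=camera(n); cv2.imwrite(f"pics/{n}0.png",p[:,:,::-1]); np.savez(f"{n}0.npz",p=p,d=d,**camera_params(n))
    print(n,camera_params(n))
print(camera_params("wrist")); print(sense())
E
```

```text
pics
top {'K': array([[492.78038481,   0.        , 258.2145214 ],
       [  0.        , 492.78038481, 195.2706101 ],
       [  0.        ,   0.        ,   1.        ]]), 'position': array([ 0.10988131, -0.02472282,  1.33976536]), 'rotation': array([[ 0.08056699, -0.95107826,  0.29826011],
       [-0.99672049, -0.07914401,  0.01686657],
       [ 0.00756407, -0.29864086, -0.95433559]])}
scene {'K': array([[397.21337088,   0.        , 256.85191123],
       [  0.        , 397.21337088, 188.32905481],
       [  0.        ,   0.        ,   1.        ]]), 'position': array([0.32405345, 0.67223587, 0.71546076]), 'rotation': array([[-0.96683503, -0.17848349,  0.18268461],
       [-0.25539801,  0.67181145, -0.69529939],
       [ 0.00136985, -0.71889709, -0.69511517]])}
{'K': array([[271.05063777,   0.        , 253.29506425],
       [  0.        , 271.05063777, 192.05311186],
       [  0.        ,   0.        ,   1.        ]]), 'tool_from_camera': array([[-4.27568060e-04, -3.01316424e-01,  9.53524111e-01,
        -1.16831298e-01],
       [ 2.19561276e-04, -9.53524203e-01, -3.01316355e-01,
     
[... 333 characters left out ...]
: array([-1.07384070e-03, -2.04430872e-03, -1.38414835e-04, -3.05529184e-03,
       -4.31353376e-04, -9.77429006e-05,  1.07729061e-03]), 'joint_efforts': array([ 2.21900341e-04, -5.11514246e+01, -4.70373337e-02, -2.38389784e+01,
        1.08163309e-02,  4.39608906e-03, -6.62566492e-06]), 'position': array([ 0.14841114, -0.65799047,  0.25537587]), 'tcp_rot': array([[-4.46590893e-04,  9.75492106e-01,  2.20033977e-01],
       [ 1.69457837e-03,  2.20034421e-01, -9.75490637e-01],
       [-9.99998464e-01, -6.27804166e-05, -1.75131319e-03]]), 'wrist_force': array([ 0.45581336, -0.40521819,  0.40745527]), 'ft_torque': array([-0.09135729,  0.00821205, -0.03754427]), 'finger_gap': 0.08551145003063641}
```

View pics/top0.png

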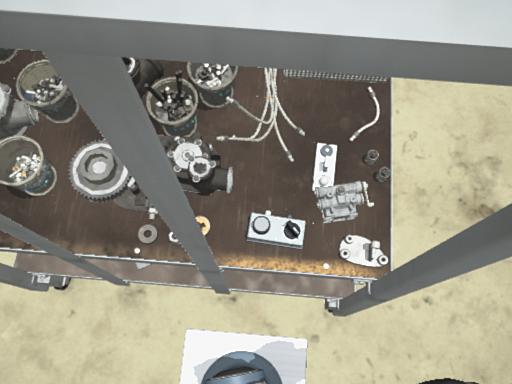

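View pics/scene0.png

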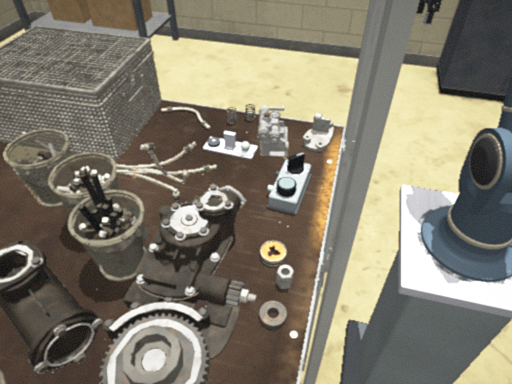

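```bash
cat > h.py <<'E'
import numpy as np,cv2
def load(n): return np.load(n+"0.npz")
def cloud(z):
    d=z["d"];K=z["K"];v,u=np.mgrid[:384,:512]
    c=np.dstack([(u-K[0,2])/K[0,0]*d,(v-K[1,2])/K[1,1]*d,d])
    return c@z["rotation"].T+z["position"]
def ray(uv,z,h):
    r=z["rotation"]@np.linalg.inv(z["K"])@np.array([uv[0],uv[1],1.]);p=z["position"]
    return p+r*(h-p[2])/r[2]
E
python3 - <<'E'
from h import *
z=load("top");c=cloud(z)
# orthographic height-ish print
a=cv2.resize(z["p"][130:270,235:395],None,fx=4.9,fy=4.1,interpolation=cv2.INTER_CUBIC)
a=cv2.resize(z["p"][135:255,240:395],None,fx=5,fy=5,interpolation=cv2.INTER_CUBIC)
cv2.imwrite("pics/t1.png",a[:,:,::-1])
s=load("scene")
b=cv2.resize(s["p"][95:220,200:345],None,fx=4.8,fy=4.8,interpolation=cv2.INTER_CUBIC)
cv2.imwrite("pics/s1.png",b[:,:,::-1])
for nm,(u,v) in dict(lens=(262,224),knob=(292,230),fin=(325,168),d1=(326,150),d2=(322,182),brk=(340,200),al=(362,250)).items(): print(nm,c[v,u].round(3))
# max height per area
X=c.reshape(-1,3)
for nm,x0,x1,y0,y1 in [("carb",.4,.65,-.36,-.2),("al",.3,.45,-.4,-.25)]:
    m=(X[:,0]>x0)&(X[:,0]<x1)&(X[:,1]>y0)&(X[:,1]<y1)&(X[:,2]>.02)&(X[:,2]<.3)
    print(nm,X[m].min(0).round(3),X[m].max(0).round(3))
E
```

```text
lens [ 0.429 -0.019  0.066]
knob [ 0.414 -0.098  0.086]
fin [ 0.11  -0.025  1.34 ]
d1 [ 0.675 -0.186  0.02 ]
d2 [ 0.573 -0.177  0.031]
brk [ 0.506 -0.22   0.089]
al [ 0.392 -0.296  0.013]
carb [ 0.4   -0.359  0.02 ] [ 0.65  -0.2    0.124]
al [ 0.3   -0.361  0.02 ] [ 0.428 -0.25   0.299]
```

View pics/t1.png

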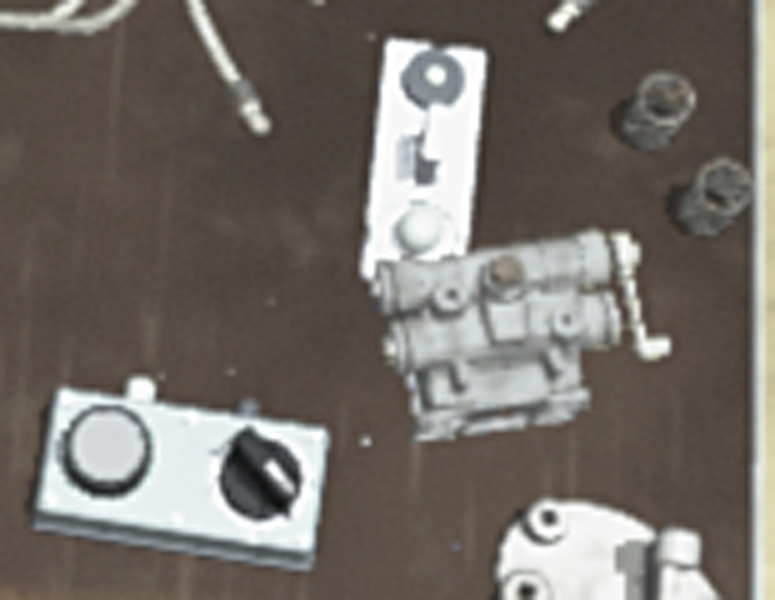

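View pics/s1.png

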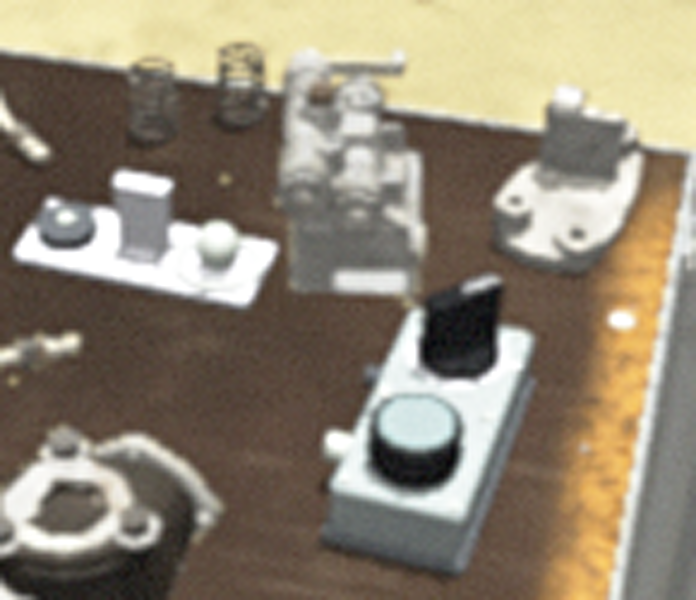

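```bash
cat >> h.py <<'E'
def down(yaw):  # tool x down, jaw axis z at world yaw
    z=np.array([np.cos(yaw),np.sin(yaw),0]);x=np.array([0,0,-1.]);return np.c_[x,np.cross(z,x),z]
E
python3 - <<'E'
from h import *
from rig import *
from scipy.optimize import least_squares
t=load("top");s=load("scene")
def o(u,v): return (u/5+240,v/5+135)
print("lens top",ray(o(107,447),t,.066)[:2], "scene",ray((200+416/4.8,95+424/4.8),s,.066)[:2])
print("knob top end1/2",ray(o(243,438),t,.085)[:2],ray(o(285,500),t,.085)[:2])
for n,z,off in(("t",t,o),("s",s,lambda u,v:(200+u/4.8,95+v/4.8))):
    P=dict(t=[("fl",385,40),("fr",487,50),("nl",365,280),("disc",434,80)],s=[("fl",15,255),("nl",250,303),("nr",277,245),("fr",50,202)])[n]
    for nm,u,v in P: print(n,nm,ray(off(u,v),z,.006 if nm!="disc" else .016)[:2].round(3))
print("ball t",ray(o(420,227),t,.019)[:2],"s",ray((200+219/4.8,95+241/4.8),s,.019)[:2])
# housing top corners (z=.04)
print("housing", [ray(o(*q),t,.04)[:2].round(4) for q in((65,388),(330,430),(315,553),(40,515))])
for n in("top","scene"):
    X=cloud(load(n)).reshape(-1,3)
    for h in(.02,.06,.08,.1,.12):
        m=(X[:,0]>.44)&(X[:,0]<.66)&(X[:,1]>-.36)&(X[:,1]<-.14)&(X[:,2]>h)&(X[:,2]<.2)
        if m.any(): print(n,h,m.sum(),np.percentile(X[m],2,0).round(3),np.percentile(X[m],98,0).round(3))
# kinematics
D=[]
for r in np.arange(.35,.95,.08):
  for zz in(.08,.25,.45):
    for p in(0,.5,-.5):
      x=np.array([np.sin(p),0,-np.cos(p)]);z=np.array([0,1.,0]);
      q=inverse_kinematics([r,0,zz],np.c_[x,np.cross(z,x),z])
      if q is not None:D.append((np.array(q),r,zz,p))
print(len(D))
for d in D[::6]: print(d[0].round(3),d[1:])
for x,y,zz,yaw in[(.43,-.1,.075,1.57),(.43,-.1,.075,.5),(.414,-.098,.075,.6),(.414,-.098,.08,-.6),(.62,-.17,.04,1.6),(.475,-.02,.23,1.57),(.475,-.02,.23,-1.57),(.43,-.08,.23,0)]:
    print(x,y,zz,yaw,inverse_kinematics([x,y,zz],down(yaw)),inverse_kinematics([x,y,zz],down(yaw+np.pi)))
E
```

```text
lens top [ 0.42776629 -0.01719365] scene [ 0.43043221 -0.01220637]
knob top end1/2 [ 0.43375328 -0.08805614] [ 0.40235861 -0.11193573]
t fl [ 0.701 -0.16 ]
t fr [ 0.7  -0.22]
t nl [ 0.552 -0.156]
t disc [ 0.674 -0.189]
s fl [ 0.702 -0.158]
s nl [ 0.554 -0.151]
s nr [ 0.553 -0.208]
s fr [ 0.699 -0.213]
ball t [ 0.58222861 -0.18389751] s [ 0.58293557 -0.1866272 ]
housing [array([0.4654, 0.0085]), array([ 0.4538, -0.1373]), array([ 0.3852, -0.1328]), array([0.3938, 0.0159])]
top 0.02 1799 [ 0.467 -0.346  0.024] [ 0.648 -0.16   0.109]
top 0.06 1209 [ 0.483 -0.293  0.063] [ 0.555 -0.157  0.114]
top 0.08 974 [ 0.491 -0.294  0.08 ] [ 0.555 -0.156  0.115]
top 0.1 156 [ 0.51 -0.27  0.1 ] [ 0.554 -0.157  0.12 ]
top 0.12 3 [ 0.525 -0.219  0.121] [ 0.531 -0.214  0.124]
scene 0.02 1427 [ 0.47  -0.343  0.022] [ 0.646 -0.151  0.109]
scene 0.06 791 [ 0.485 -0.291  0.062] [ 0.557 -0.15   0.115]
scene 0.08 626 [ 0.494 -0.292  0.081] [ 0.558 -0.15   0.116]
scene 0.1 110 [ 0.516 -0.26   0.1  ] [ 0.551 -0.152  0.12 ]
scene 0.12 3 [ 0.53  -0.216  0.12 ] [ 0.535 -0.215  0.12 ]
59
[ 0.763  0.425 -1.029  2.3
[... 1625 characters left out ...]
02]
0.62 -0.17 0.04 1.6 [ 0.68051575  0.77724611 -0.70084448  1.74744197  0.63989284  0.85933266
  1.2866144 ] [ 0.36848037  0.6714801  -0.23464778  1.76722898  0.21905118  0.72837041
 -1.52275694]
0.475 -0.02 0.23 1.57 [ 0.8750637   0.36270332 -1.11683532  1.97904201  0.38086663  1.03098281
  1.15231321] [ 0.54064781  0.23513449 -0.67471066  1.9927756   0.17720149  0.97125403
 -1.79279448]
0.475 -0.02 0.23 -1.57 [ 0.5407844   0.23516356 -0.67487501  1.99276926  0.17725859  0.97126567
 -1.79125636] [ 0.87529226  0.36286185 -1.11719043  1.97903403  0.38108287  1.03106792
  1.15369383]
0.43 -0.08 0.23 0 [ 0.76028401  0.17269407 -0.73835324  2.06636826  0.14249295  0.95174922
 -0.05367028] None
```

```bash
cat >> h.py <<'E'
from scipy.spatial.transform import Rotation as Ro
S=np.array([-1,1,-1,1,-1,1,-1.])
AX="zyzyzyz"
def fk(q,L):  # L: 8 link offsets (x,z) pairs ; returns points list and R
    p=np.zeros(3);R=np.eye(3);P=[p]
    for i in range(7):
        p=p+R@np.array([L[2*i],0,L[2*i+1]]);P.append(p)
        R=R@Ro.from_euler(AX[i],S[i]*q[i]).as_matrix()
    P.append(p+R@np.array([L[14],0,L[15]]))
    return P,R
E
python3 - <<'E'
from h import *
from rig import *
from scipy.optimize import least_squares
rng=np.random.default_rng(0);D=[]
while len(D)<40:
    r=rng.uniform(.4,.9);a=rng.uniform(-.6,.6);p=np.array([r*np.cos(a),r*np.sin(a),rng.uniform(.05,.5)])
    R=down(rng.uniform(-3,3))@Ro.from_rotvec(rng.normal(0,.25,3)).as_matrix()
    q=inverse_kinematics(p,R)
    if q is not None:D.append((np.array(q),p,R))
f=lambda L:np.concatenate([fk(q,L)[0][-1]-p for q,p,R in D]+[1e-4*L])
r=least_squares(f,np.tile([0,.15],8));print(r.x.round(4),np.abs(r.fun[:-16]).max())
np.save("L.npy",r.x)
for q,p,R in D[:3]: print((fk(q,r.x)[1].T@R).round(3).tolist())
for q2,q4,q6 in[(-.3,2.4,1.0),(-.3,2.4,1.6),(-.3,2.4,1.95),(0,2.4,1.95),(0,2.4,1.0)]:
    P,_=fk([0,q2,0,q4,0,q6,0],r.x);print(q2,q4,q6,[(x[0].round(3),x[2].round(3)) for x in P[1:]])
E
```

```text
[-0.0052  0.118   0.0076  0.118   0.0258  0.2682 -0.0358  0.2888  0.0021
  0.2374 -0.0068  0.2287 -0.0029  0.1514 -0.0059  0.1376] 0.0667318892094362
[[-0.0, 0.0, -1.0], [0.0, 1.0, 0.0], [1.0, -0.0, -0.0]]
[[0.0, 0.0, -1.0], [-0.0, 1.0, 0.0], [1.0, 0.0, 0.0]]
[[0.0, -0.0, -1.0], [0.0, 1.0, -0.0], [1.0, -0.0, 0.0]]
-0.3 2.4 1.0 [(np.float64(-0.005), np.float64(0.118)), (np.float64(0.002), np.float64(0.236)), (np.float64(-0.052), np.float64(0.5)), (np.float64(-0.172), np.float64(0.765)), (np.float64(0.032), np.float64(0.643)), (np.float64(0.233), np.float64(0.534)), (np.float64(0.242), np.float64(0.383)), (np.float64(0.254), np.float64(0.246))]
-0.3 2.4 1.6 [(np.float64(-0.005), np.float64(0.118)), (np.float64(0.002), np.float64(0.236)), (np.float64(-0.052), np.float64(0.5)), (np.float64(-0.172), np.float64(0.765)), (np.float64(0.032), np.float64(0.643)), (np.float64(0.233), np.float64(0.534)), (np.float64(0.155), np.float64(0.404)), (np.float64(0.087), np.float64(0.284))]
-0.3 2.4 1.95 [(np.float64(-0.005), np.float64(0.118)), (np.float64(0.002), np.float64(0.236)), (np.float64(-0.052
[... 187 characters left out ...]
loat64(0.011), np.float64(0.349))]
0 2.4 1.95 [(np.float64(-0.005), np.float64(0.118)), (np.float64(0.002), np.float64(0.236)), (np.float64(0.028), np.float64(0.504)), (np.float64(-0.008), np.float64(0.793)), (np.float64(0.151), np.float64(0.616)), (np.float64(0.311), np.float64(0.452)), (np.float64(0.17), np.float64(0.396)), (np.float64(0.044), np.float64(0.342))]
0 2.4 1.0 [(np.float64(-0.005), np.float64(0.118)), (np.float64(0.002), np.float64(0.236)), (np.float64(0.028), np.float64(0.504)), (np.float64(-0.008), np.float64(0.793)), (np.float64(0.151), np.float64(0.616)), (np.float64(0.311), np.float64(0.452)), (np.float64(0.275), np.float64(0.305)), (np.float64(0.245), np.float64(0.171))]
```

```bash
python3 - <<'E'
from h import *
from rig import *
from scipy.optimize import least_squares
def fk3(q,L):
    L=L.reshape(8,3);p=np.zeros(3);R=np.eye(3);P=[]
    for i in range(7):
        p=p+R@L[i];P.append(p);R=R@Ro.from_euler(AX[i],S[i]*q[i]).as_matrix()
    return P+[p+R@L[7]]
rng=np.random.default_rng(0);D=[]
while len(D)<40:
    r=rng.uniform(.4,.9);a=rng.uniform(-.6,.6);p=np.array([r*np.cos(a),r*np.sin(a),rng.uniform(.05,.5)])
    q=inverse_kinematics(p,down(rng.uniform(-3,3))@Ro.from_rotvec(rng.normal(0,.25,3)).as_matrix())
    if q is not None:D.append((np.array(q),p))
r=least_squares(lambda L:np.concatenate([fk3(q,L)[-1]-p for q,p in D]+[1e-4*L]),np.tile([0,0,.15],8))
print(np.abs(r.fun[:-24]).max(),r.x.reshape(8,3).round(3).tolist())
fold=[1.32,-.3,0,2.4,0,1.0,0]
for j in(1.32,.8,.3): print(np.array(fk3([j]+fold[1:],r.x)).round(2).tolist())
move_joints(fold);print(sense()["position"],sense()["wrist_force"])
fold[0]=.3;fold[6]=-1.2
move_joints(fold);s=sense();print(s["time_s"],s["position"],s["wrist_force"])
k=np.array([.419,-.101])
q=inverse_kinematics([*k,.20],down(-.92));print(q)
q=inverse_kinematics([*k,.08],down(-.92));print(q)
q=inverse_kinematics([.6275,-.184,.05],down(-1.61));print(q)
q=inverse_kinematics([.4735,-.02,.23],down(-1.61));print(q)
E
```

```text
1.225542223259879e-09 [[-0.0, 0.0, 0.119], [0.0, -0.013, 0.119], [-0.0, -0.013, 0.277], [0.0, -0.008, 0.277], [-0.0, -0.008, 0.233], [0.0, -0.0, 0.233], [-0.0, -0.0, 0.14], [-0.0, -0.0, 0.14]]
[[-0.0, 0.0, 0.12], [-0.01, -0.0, 0.24], [-0.05, 0.07, 0.5], [-0.07, 0.15, 0.77], [-0.03, -0.05, 0.65], [0.02, -0.24, 0.53], [0.02, -0.25, 0.39], [0.02, -0.25, 0.25]]
[[-0.0, 0.0, 0.12], [-0.01, -0.01, 0.24], [-0.08, 0.04, 0.5], [-0.14, 0.09, 0.77], [-0.0, -0.06, 0.65], [0.14, -0.2, 0.53], [0.14, -0.21, 0.39], [0.14, -0.21, 0.25]]
[[-0.0, 0.0, 0.12], [-0.0, -0.01, 0.24], [-0.09, -0.0, 0.5], [-0.17, 0.02, 0.77], [0.02, -0.05, 0.65], [0.22, -0.11, 0.53], [0.22, -0.11, 0.39], [0.23, -0.11, 0.25]]
[ 0.0218173  -0.2547127   0.25137829] [-0.38826977 -0.48084114  0.99058008]
2.8083 [ 0.22726035 -0.11486715  0.25071511] [ 0.99227903 -0.41057633 -0.52854718]
[ 1.39833897e-01  1.37835872e-01 -1.36812229e-03  2.14679588e+00
  2.48697686e-04  8.56961042e-01 -7.81684081e-01]
[ 0.15231663  0.34284797 -0.01623871  2.25126811  0.01048585  0.54754276
 -0.79193013]
[ 0.22220968  0.65732162 -0.00210183  1.74644452  0.00190909  0.73782849
 -1.39086679]
[ 0.22017444  0.18623615 -0.30145521  2.01183716  0.06750276  0.95281437
 -1.72552074]
```

```bash
cat >> h.py <<'E'
def wsnap(name):
    import rig
    s=rig.sense();p,d=rig.camera("wrist");c=rig.camera_params("wrist")
    T=c["tool_from_camera"];R=s["tcp_rot"]@T[:3,:3];t=s["position"]+s["tcp_rot"]@T[:3,3]
    np.savez(name+"0.npz",p=p,d=d,K=c["K"],position=t,rotation=R);cv2.imwrite(f"pics/{name}.png",p[:,:,::-1])
    print(s["time_s"],s["position"].round(4),s["wrist_force"].round(1),s["finger_gap"]);return s
E
python3 - <<'E'
from h import *
from rig import *
movep([.419,-.101,.22],down(-.92)); command_gripper(.05,40); wsnap("w1")
E
```

```text
4.05 [ 0.4188 -0.1011  0.2204] [ 0.2  0.7 -0.2] 0.0499378520457926
```

View pics/w1.png

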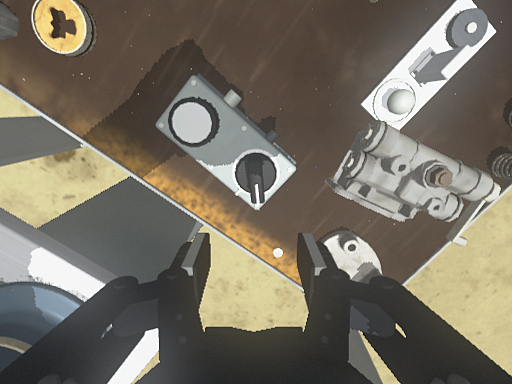

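```bash
cat > m.py <<'E'
from h import *
z=load("w1");p=z["p"].astype(int)
# bar: dark pixels' top, use height from depth
c=cloud(z);m=((c[...,2]>.076)&(c[...,2]<.096)&(np.hypot(c[...,0]-.419,c[...,1]+.1)<.035))
mm=m.astype(np.uint8);n,_,st,ce=cv2.connectedComponentsWithStats(mm);print(st[1:],ce[1:])
X=c[m];print("bar top depth centroid",X.mean(0).round(4),len(X))
r=cv2.minAreaRect(X[:,:2].astype(np.float32)*1000);print(r)
u,s,vt=np.linalg.svd(X[:,:2]-X[:,:2].mean(0),full_matrices=False);print("bar yaw",np.arctan2(vt[0,1],vt[0,0]))
m=((c[...,2]>.06)&(c[...,2]<.072)&(np.hypot(c[...,0]-.428,c[...,1]+.018)<.035))
X=c[m];(ctr,rad)=cv2.minEnclosingCircle(X[:,:2].astype(np.float32)*1000);print("lens",X.mean(0).round(4),ctr,rad)
m=((c[...,2]>.034)&(c[...,2]<.046)&(np.hypot(c[...,0]-.424,c[...,1]+.06)<.1))
r=cv2.minAreaRect(c[m][:,:2].astype(np.float32)*1000);print("housing",r)
print([ray(q,z,.085).round(4) for q in((256,153),(257,203))])
print([ray(q,z,.04).round(4) for q in((194,75),(297,165),(257,209),(156,123))])
for h,nm,cx,cy,rr in((.056,"fin",.628,-.184,.04),):
    m=(abs(c[...,2]-h)<.008)&(np.hypot(c[...,0]-cx,c[...,1]-cy)<rr);X=c[m];print(nm,len(X),X.mean(0).round(4),cv2.minAreaRect(X[:,:2].astype(np.float32)*1000))
m=(c[...,2]>.026)&(c[...,2]<.04)&(np.hypot(c[...,0]-.5825,c[...,1]+.185)<.02);print("balltop",c[m].mean(0),m.sum())
E
python3 m.py
```

```text
[[247 160  18  45 621]] [[255.90660225 181.59259259]]
bar top depth centroid [ 0.4269 -0.0971  0.0839] 621
((425.64898681640625, -98.09769439697266), (44.29526901245117, 14.027466773986816), 42.97518539428711)
bar yaw -2.3930076080445275
lens [ 0.4328 -0.0145  0.0646] (432.1708984375, -14.47847843170166) 23.9089412689209
housing ((428.81707763671875, -56.324737548828125), (150.36862182617188, 70.10836029052734), 85.66989135742188)
[array([ 0.4492, -0.08  ,  0.085 ]), array([ 0.4105, -0.111 ,  0.085 ])]
[array([0.4685, 0.0131, 0.04  ]), array([ 0.4607, -0.1295,  0.04  ]), array([ 0.392 , -0.1259,  0.04  ]), array([0.4046, 0.0192, 0.04  ])]
fin 576 [ 0.6287 -0.1816  0.0544] ((629.4786376953125, -182.69619750976562), (12.32361888885498, 32.2686882019043), 86.25774383544922)
balltop [ 0.58283905 -0.17923606  0.0296346 ] 368
```

```bash
python3 - <<'E'
from h import *
from rig import *
k=[.4255,-.098]
movep([*k,.14],down(-.82))
print(move_l([*k,.080],feed=.06,until_force=12),sense()["position"])
command_gripper(.0,40);s=sense();print(s["finger_gap"],s["wrist_force"],s["ft_torque"])
for y in np.linspace(-.82,-1.65,6)[1:]:
    movep([*k,.080],down(y));s=sense();print(s["time_s"],s["position"].round(4),np.arctan2(s["tcp_rot"][1,2],s["tcp_rot"][0,2]).round(3),s["wrist_force"].round(1),s["ft_torque"].round(2))
sleep(.3)
command_gripper(.05)
move_l([*k,.22],feed=.15); wsnap("w2")
E
cat > m2.py <<'E'
from h import *
z=load("w2");c=cloud(z)
m=((c[...,2]>.076)&(c[...,2]<.096)&(np.hypot(c[...,0]-.4255,c[...,1]+.098)<.035));X=c[m]
r=cv2.minAreaRect(X[:,:2].astype(np.float32)*1000);print(r)
m=((c[...,2]>.06)&(c[...,2]<.072)&(np.hypot(c[...,0]-.432,c[...,1]+.0145)<.035));X=c[m]
print("lens",cv2.minEnclosingCircle(X[:,:2].astype(np.float32)*1000))
h,cx,cy,rr=.056,.628,-.184,.04
m=(abs(c[...,2]-h)<.008)&(np.hypot(c[...,0]-cx,c[...,1]-cy)<rr);X=c[m];print("fin",len(X),X.mean(0),cv2.minAreaRect(X[:,:2].astype(np.float32)*1000))
m=((c[...,2]>.034)&(c[...,2]<.046)&(np.hypot(c[...,0]-.424,c[...,1]+.06)<.1))
r=cv2.minAreaRect(c[m][:,:2].astype(np.float32)*1000);print("housing",r)
E
python3 m2.py
```

```text
False [ 0.4257509  -0.09803771  0.08024178]
0.013078183573455228 [ 0.61610431 -1.87770729  3.16667241] [-2.54232541e-01 -4.31208476e-02 -1.18070634e-04]
6.3333 [ 0.4262 -0.0985  0.0804] -0.983 [ 1.1 -3.1  5.2] [-0.66 -0.09 -0.05]
6.5917 [ 0.4263 -0.0987  0.0804] -1.147 [ 1.4 -4.9  5.7] [-0.88 -0.24 -0.09]
6.85 [ 0.4264 -0.0989  0.0804] -1.314 [ 2.2 -4.7  5.7] [-0.99 -0.27 -0.08]
7.1083 [ 0.4264 -0.099   0.0804] -1.48 [ 1.5 -5.1  4.7] [-1.07 -0.28 -0.04]
7.3667 [ 0.4264 -0.0992  0.0804] -1.646 [ 2.  -6.3  5.3] [-1.15 -0.29 -0.06]
9.1917 [ 0.4248 -0.0979  0.2192] [ 0.  -0.2 -0. ] 0.05005649920723559
((425.1130676269531, -98.01343536376953), (13.853988647460938, 44.93084716796875), 85.21307373046875)
lens ((431.9082336425781, -14.189689636230469), 24.01241111755371)
fin 0 [nan nan nan] ((0.0, 0.0), (0.0, 0.0), 0.0)
housing ((429.07061767578125, -56.25432586669922), (149.72891235351562, 69.37998962402344), 85.59823608398438)m2.py:8: RuntimeWarning: Mean of empty slice.
  m=(abs(c[...,2]-h)<.008)&(np.hypot(c[...,0]-cx,c[...,1]-cy)<rr);X=c[m];print("fin",len(X),X.mean(0),cv2.minAreaRect(X[:,:2].astype(np.float32)*1000))
  ret = um.true_divide(
```

View pics/w2.png

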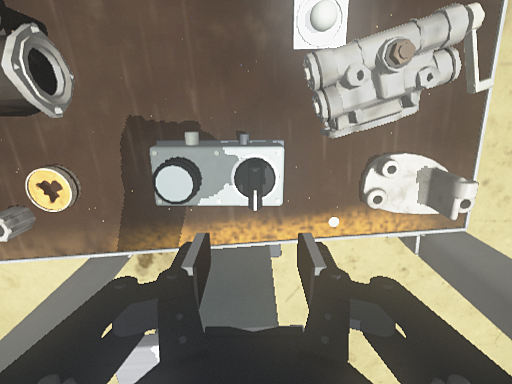

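```bash
python3 - <<'E'
from h import *
from rig import *
movep([.6290,-.1825,.22],down(-1.636)); wsnap("w3")
z=load("w3");c=cloud(z)
m=(abs(c[...,2]-.056)<.006)&(np.hypot(c[...,0]-.629,c[...,1]+.183)<.03);X=c[m]
print("fin",len(X),X.mean(0),cv2.minAreaRect(X[:,:2].astype(np.float32)*1000))
m=(abs(c[...,2]-.006)<.003)&(np.hypot(c[...,0]-.628,c[...,1]+.183)<.085);X=c[m]
print("plate",len(X),X.mean(0),cv2.minAreaRect(X[:,:2].astype(np.float32)*1000))
m=(c[...,2]>.022)&(np.hypot(c[...,0]-.5825,c[...,1]+.185)<.022)&(c[...,2]<.036);X=c[m]
A=np.c_[2*X,np.ones(len(X))];s=np.linalg.lstsq(A,(X**2).sum(1),rcond=None)[0];print("ball sphere",s[:3],np.sqrt(s[3]+s[:3]@s[:3]))
E
```

```text
10.125 [ 0.6278 -0.182   0.2192] [-0.4 -0.5 -0.5] 0.04984562895936934
fin 318 [ 0.63067177 -0.18334767  0.05505   ] ((630.202392578125, -182.98455810546875), (11.673870086669922, 31.440275192260742), 86.99522399902344)
plate 3345 [ 0.63232951 -0.18322328  0.00561756] ((629.638427734375, -183.11602783203125), (56.04572296142578, 146.16250610351562), 86.92667388916016)
ball sphere [ 0.58400184 -0.18070205  0.01880386] 0.01351748188734218
```

View pics/w3.png

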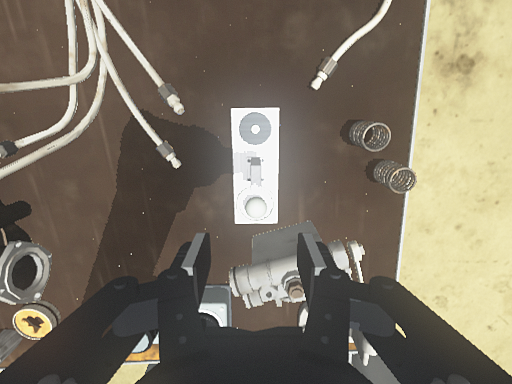

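```bash
python3 - <<'E'
from h import *
from rig import *
g=[.6298,-.1830];R=down(-1.6244)
movep([*g,.14],R)
print(move_l([*g,.046],feed=.07,until_force=12),sense()["position"])
command_gripper(.0,80);s=sense();print(s["finger_gap"],s["position"].round(4),s["wrist_force"].round(1))
p=s["position"]
move_l([*p[:2],.075],feed=.03);sleep(.2);s=sense();print(s["time_s"],s["position"].round(4),s["wrist_force"].round(1),s["ft_torque"].round(2),s["finger_gap"])
move_l([*p[:2],.11],feed=.05);sleep(.2);wsnap("w4")
E
```

```text
False [ 0.63018752 -0.18311224  0.04657293]
0.011141823518496834 [ 0.6301 -0.1834  0.0465] [ 0.  -0.1  3.1]
13.8333 [ 0.63   -0.1834  0.0748] [-0.1  0.3 -4.4] [-0.01  0.06 -0.01] 0.010867876830300776
14.8833 [ 0.6299 -0.1833  0.1096] [-0.1  0.4 -5.4] 0.010703016164452977
```

View pics/w4.png

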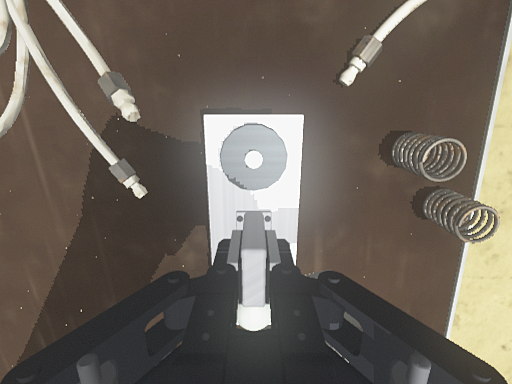

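```bash
python3 - <<'E'
from h import *
from rig import *
R=down(-1.6244);p=sense()["position"]
move_l([*p[:2],.2335],R,feed=.08)
move_l([.478,-.017,.2335],R,feed=.08)
sleep(.5);s=wsnap("w5");print(s["joint_pos"].round(2))
z=load("w5");c=cloud(z)
for n in("scene","top"):
    q,d=camera(n);np.savez(f"{n}f0.npz",p=q,d=d,**camera_params(n));cv2.imwrite(f"pics/{n}f.png",q[:,:,::-1])
def rep(n,m):
    X=m
    if len(X)>30:
        ce=X.mean(0);nn=np.linalg.svd(X-ce,full_matrices=False)[2][2];nn*=np.sign(nn[2]);print(n,len(X),ce.round(4),"normal",nn.round(3))
for n in("w5","scenef","topf"):
    c=cloud(load(n)).reshape(-1,3)
    rep(n+" plate",c[(abs(c[:,2]-.193)<.012)&(abs(c[:,0]-.478)<.08)&(abs(c[:,1]+.017)<.03)])
    X=c[(c[:,2]>.209)&(c[:,2]<.226)&(np.hypot(c[:,0]-.432,c[:,1]+.0144)<.025)];print(len(X))
    if len(X)>30:
        A=np.c_[2*X,np.ones(len(X))];b=np.linalg.lstsq(A,(X**2).sum(1),rcond=None)[0];print("ball",b[:3],np.sqrt(b[3]+b[:3]@b[:3]))
s=load("scenef");cv2.imwrite("pics/sf1.png",cv2.resize(s["p"][80:240,180:380],None,fx=3.6,fy=3.6)[:,:,::-1])
E
```

```text
20.0917 [ 0.478  -0.017   0.2335] [-0.3 -0.2 -4.1] 0.010823522535657574
[-0.29  0.17  0.27  2.03 -0.05  0.95 -1.62]
w5 plate 11012 [ 0.5166 -0.0176  0.1956] normal [-0.066  0.005  0.998]
722
ball [ 0.43236574 -0.01307708  0.20650049] 0.012848385736584682
scenef plate 960 [ 0.4814 -0.0073  0.1952] normal [-0.024  0.094  0.995]
87
ball [ 0.43249621 -0.01225247  0.20898047] 0.011455167985027876
0
```

View pics/sf1.png

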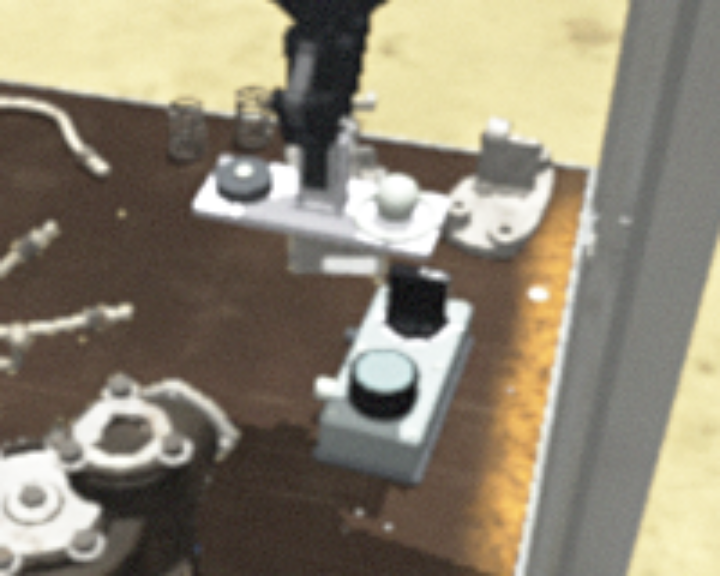

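```bash
python3 - <<'E'
from h import *
from rig import *
for n in("w5","scenef"):
    c=cloud(load(n)).reshape(-1,3);X=c[(abs(c[:,2]-.193)<.016)&(abs(c[:,0]-.478)<.072)&(abs(c[:,1]+.016)<.026)]
    rng=np.random.default_rng(0);best=0
    for _ in range(500):
        a=X[rng.choice(len(X),3,False)];v=np.cross(a[1]-a[0],a[2]-a[0]);v/=np.linalg.norm(v)+1e-12
        k=(abs((X-a[0])@v)<.0015)
        if abs(v[2])>.9 and k.sum()>best:best=k.sum();K=k
    Y=X[K];v=np.linalg.svd(Y-Y.mean(0),full_matrices=False)[2][2];v*=np.sign(v[2]);print(n,best,len(X),v.round(3),np.ptp(Y,0).round(3))
s=sense();print(s["time_s"],abs(s["qd"]).max(),s["wrist_force"],s["tcp_rot"].round(3).tolist())
E
```

```text
w5 5839 10023 [0.    0.001 1.   ] [0.144 0.052 0.003]
scenef 420 871 [ 0.004 -0.002  1.   ] [0.144 0.052 0.003]
20.2417 0.006305891980934236 [-0.88816208  0.57398098 -5.63846693] [[-0.0, 0.999, -0.054], [0.0, -0.054, -0.999], [-1.0, -0.0, -0.0]]
```

Level, still and centred; handing in.

```bash
python3 -c "
from rig import *
sleep(.3);print(finish_job())"
```

```text
the job is handed in; nothing more can be done
None
```

The job is handed in, with the arm holding the tray over the lens. The rig reports no verdict, so what follows are my own last measurements.

- **Reaching in:** I folded the arm, swung it behind the upright and reached in through the opening.
- **Focus knob:** I pinched the bar and turned it clockwise by 0.83 rad. The wrist camera afterwards put the bar within about 0.01 rad of the housing's axis, with the pointer at the mark.
- **Tray:** I gripped the fin at 80 N, lifted slowly and carried the tray over the lens without turning it. A plane fit to the plate shows it level within about 0.3°.
- **Ball:** It is still in its pocket and within about 2 mm sideways of the lens centre. Its centre is at z of about 0.207 m, which is about 141 mm above the glass.
- **Time and bystanders:** The job took about 20.5 s. No unexpected contact forces showed, and I moved none of the other parts.

**Checks that disagreed:**
- Hand-picked points in the top camera put the knob about 7 mm from where the wrist camera did. I used the wrist values, which matched the known part sizes.
- A first level check suggested a tilt of 4 to 5°. That was because it included the disc and rim. The plate-only fit removed it in both the wrist and scene views.
- The top camera gave no reading of the ball at the end.

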